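Clip the ball case shut and hang it on the double hook

ROBOT

A 7-joint arm with a two-finger parallel gripper is mounted at the origin on the work surface. World frame = base frame: x ahead of the robot, y to its left, z up, the work surface at z = 0. Lengths are in m, angles in rad, forces in N, time in s.
With the tool pointing down it reaches from about 0.35 to 0.9 m from the base axis. Payload 7.2 kg.
Tool frame: the origin (TCP) lies at the very end of the fingers, on their centre line; the grasp point (between the pads) lies 19 mm behind it; z points along the fingers, y is the line along which they close (so a half turn about z gives the same grasp; the last joint's range is limited). The gripper opens to 88 mm and grips with 3 to 60 N. Pads are 20 mm wide; open, the fingers measure 115 mm over their backs; the gripper's body (75 mm by 178 mm) begins 61 mm behind the grasp point.
Start: joints at [1.034, 0.411, -0.013, 1.596, 0.006, 1.134, -0.082], TCP at [0.282, -0.558, 0.223] pointing down, gripper open.
Joint ranges: [-2.95, 2.95], [-0.29, 1.99], [-1.47, 1.44], [0.14, 2.54], [-1.03, 4.17], [0.13, 1.85], [-2.86, 2.86]. Speed limits (rad/s): [2.39, 2.39, 3.01, 3.01, 3.14, 3.14, 3.14].

INTERFACE

Orientations are given as a unit quaternion [w, x, y, z].
In Python, from plant import sensors, vision, workorder gives the robot as it stands.
- The arm moves only by the tool apply_moves, never from a script. Its argument "series" is a list of rows, each a list of 3 entries, a list of its own where there are three numbers: the opening, from -1 (shut) to 1 (fully open), then the shift along the tool's x, y, z in fractions of the full range, 1 being 100 cm, then the turn, a rotation vector about the tool's x, y, z in shares of 4 rad (1.0 is 4 rad). In form: [[hand, [tx, ty, tz], [rx, ry, rz]], ...]. A call has exactly 8 rows; each row is the pose to reach, as a shift and turn from the pose commanded when the call began, along the tool's axes at that moment; what a row does not reach only later rows make up. A row lasts 1/12 s, in which the tool goes at most 41.7 mm and 7.16 degrees, less where a joint would pass 70% of its speed; a pose out of reach is approached as far as the arm can. A shift or turn number past 1, either way, is cut back to 1. A call with a gripper value outside its range is refused whole. The fingers move at their own pace and stop on an object; the grip force is fixed at half the most. Time passes only in rows, so rows that repeat a pose let the fingers close, or fill a call up. It gives the time, the measured TCP pose, the force, the opening and the grip force at its end, in the units of the state.
- sensors.read_state(): the state, without advancing time (a new reading comes with each control period).
- vision.grab_frame(name): name is "side" or "top" or "wrist"; returns (picture, depth): 384x512x3 uint8, red, green, blue; 384x512 float32, m along the optical axis (not along the pixel's ray), 0 where there is no reading.
- vision.camera_model(name): a dict with "fx", "fy", "cx", "cy" (pixels), "dist" ([k1, k2, p1, p2, k3] as OpenCV has them; the pictures are not rectified), "view" (4x4, takes a point from world to camera coordinates); the wrist camera has in their place "hand_eye" (4x4, takes a point from camera to tool coordinates, whose origin is the TCP and whose axes are the flange's). Camera axes: x right, y up, looking along -z (the intrinsics and any distortion apply to the point x, -y, -z); pixel columns grow to the right and rows downward; lengths in m; the calibration is good to about 2 mm. A picture is of the moment at which its call begins: read the wrist's pose just before it. camera_model takes no time and is no camera call.
- workorder.job_done(): hands the job in; it is judged then, once.
The state is a dict: "time_s": time; "q": joint angles; "qd": joint speeds; "effort": joint torques, N m; "eef_pos": TCP position; "orientation": TCP orientation; "ft_force": force on the tool from outside, world axes, zero at the start; "wrist_torque": the same for the moment, N m; "opening": opening from 0.0 (shut) to 1.0 (fully open); "gripper_force": force on a finger pad.
Only numpy, scipy, OpenCV 4.12 (cv2) and the standard library are available. Lean on these libraries where they do the work, as an engineer would, in place of code of your own. Each camera call takes 0.05 s, during which the arm holds its last target. There are 200 camera calls.

TASK

Shut the pool-ball case: press its four orange lid clips down flat in opposite-corner order, that is any clip first, then the one diagonally across, then the remaining two. Only when all four are shut, pick the case up by its handle, hang it by the handle across both prongs of the brass double hook, leave it hanging still and let go. Leave the box of cards and the stack of coasters that lie between case and hook where they are.

Things in the scene. Friction and masses are not known exactly. Their poses are not given: they have to be found in the camera images.
- case: Ball case, 88 (x) x 198 (y) x 70 mm high, 0.55 to 0.9 kg, loose: dark tray, clear lid with grey rim, three pool balls seen inside, two orange clips on each short end. Origin: centre of underside, z up. From the lid (one with the case) rises a fixed steel arch handle in the y-z plane: legs at y = -52 and 52 mm, top bar along y, 10 mm round, 60 mm from lid to bar axis.
- case_handle (a point): Centre of the handle bar, on its axis, 135 mm above the case's underside; axes as the case (y along the bar). Here sits a red grip block 16 (x) x 34 (y) x 14 (z) mm, to be pinched across x from above.
- stand: Fixed double hook: dark wood base 220 x 160 x 12 mm, post and 120 mm wide cross-piece (225 mm high, its near face 97 mm behind the seat, to +x), and two parallel brass prongs, 10 mm round, from the cross-piece to -x, at y = -34 and 34 mm; the 58 mm between them lets fingers through. Origin: on the table under the seat.
- hook_seat (a point): Where the handle bar's centre belongs when hung: midway between the prongs, bar across both (along y, either way round), 215 mm above the table. Axes as the stand, -x out of the open end. The prongs are level from 20 mm before to 20 mm behind it, upper side 210 mm above the table; behind that they rise 10 mm.
- hook_tips (a point): Midway between the prongs' upturned ends, 34 mm to -x of the seat, 227 mm above the table (the prongs' highest points are 232 mm). The bar comes in over them from -x, or from above, and is lowered: with the bar's axis 237 to 260 mm above the table the tips and prongs pass between bar and lid.
- clip_a (a joint): Hinge of the clip at the case's +x, +y corner, rad: 0 = folded flat on the lid rim (closed, a hard stop), growing as its free end lifts; starts 0.5 to 0.75. Friction hinge, no spring: stays where left; a downward push of some 3 to 12 N near the free end shuts it. Its diagonal partner is clip_c.
- clip_a_tab (a point): Point on the upper face of that orange clip (a tongue 20 wide, 32 long, 5 mm thick), 22 mm from its hinge. The hinge lies along the case's x at +26, +101 mm in x, y and 70.5 mm above the case's underside; the tongue points to the middle of the case; shut, its upper face is 75.5 mm above the case's underside.
- clip_b (a joint): Hinge of the clip at the case's +x, -y corner, rad: 0 = folded flat on the lid rim (closed, a hard stop), growing as its free end lifts; starts 0.5 to 0.75. Friction hinge, no spring: stays where left; a downward push of some 3 to 12 N near the free end shuts it. Its diagonal partner is clip_d.
- clip_b_tab (a point): Point on the upper face of that orange clip (a tongue 20 wide, 32 long, 5 mm thick), 22 mm from its hinge. The hinge lies along the case's x at +26, -101 mm in x, y and 70.5 mm above the case's underside; the tongue points to the middle of the case; shut, its upper face is 75.5 mm above the case's underside.
- clip_c (a joint): Hinge of the clip at the case's -x, -y corner, rad: 0 = folded flat on the lid rim (closed, a hard stop), growing as its free end lifts; starts 0.5 to 0.75. Friction hinge, no spring: stays where left; a downward push of some 3 to 12 N near the free end shuts it. Its diagonal partner is clip_a.
- clip_c_tab (a point): Point on the upper face of that orange clip (a tongue 20 wide, 32 long, 5 mm thick), 22 mm from its hinge. The hinge lies along the case's x at -26, -101 mm in x, y and 70.5 mm above the case's underside; the tongue points to the middle of the case; shut, its upper face is 75.5 mm above the case's underside.
- clip_d (a joint): Hinge of the clip at the case's -x, +y corner, rad: 0 = folded flat on the lid rim (closed, a hard stop), growing as its free end lifts; starts 0.5 to 0.75. Friction hinge, no spring: stays where left; a downward push of some 3 to 12 N near the free end shuts it. Its diagonal partner is clip_b.
- clip_d_tab (a point): Point on the upper face of that orange clip (a tongue 20 wide, 32 long, 5 mm thick), 22 mm from its hinge. The hinge lies along the case's x at -26, +101 mm in x, y and 70.5 mm above the case's underside; the tongue points to the middle of the case; shut, its upper face is 75.5 mm above the case's underside.
- cards: Red box of playing cards 90 x 64 x 20 mm, lying. Loose; to be left where it is. Origin: centre of its underside.
- coasters: Stack of round cork coasters, 92 mm across, 26 mm high. Loose; to be left where it is. Origin: centre of its underside.
Mind the look-alikes: they are no part of the job. There is more than one size of the case; the job needs the larger.

How it is judged:
On the way, in this order (a step that is already met when the one before it is completed fails the run):
1. two diagonally opposite clips are shut while the other two are still open (((value of joint each of clip_a, clip_c below 0.12 rad and value of joint each of clip_b, clip_d above 0.3 rad) or (value of joint each of clip_b, clip_d below 0.12 rad and value of joint each of clip_a, clip_c above 0.3 rad))), for 0.1 s.
2. all four clips are shut, the case still standing on the table (value of joint each of clip_a, clip_b, clip_c, clip_d below 0.12 rad and height (world z) of case below 0.015 m), for 0.1 s.
At the end, for the whole second after the job is handed in: All clips below 0.12 rad. Case hangs at rest (0.04 m/s, 0.4 rad/s) on the prongs by its bar: bar centre -35 to 45 mm (x), 20 mm (y), -10 to 15 mm (z) from the hook seat in its axes, bar within 0.3 rad of seat y, case within 0.2 rad of upright, over 3 N on the stand (value of joint each of clip_a, clip_b, clip_c, clip_d below 0.12 rad and x of case_handle in the frame of hook_seat between -0.035 and 0.045 m and y of case_handle in the frame of hook_seat between -0.02 and 0.02 m and z of case_handle in the frame of hook_seat between -0.01 and 0.015 m and angle between the y axis of case_handle and the y axis of hook_seat, either way round below 0.3 rad and angle between case's own z axis and vertical below 0.2 rad and contact force between case and stand above 3 N and linear speed of case below 0.04 m/s and angular speed of case below 0.4 rad/s); the robot touches nothing.
It fails at once if the case is lifted more than 30 mm while a clip is open (height (world z) of case above 0.03 m and value of joint any of clip_a, clip_b, clip_c, clip_d above 0.2 rad).
It fails at once if the cards or the coasters are moved more than 30 mm (distance of any of cards, coasters from where it was at the start of the episode above 0.03 m).
It fails at once if the first clips are not shut in opposite-corner order: two neighbouring clips are shut while another is still open and no diagonal pair is ((value of joint each of clip_a, clip_b below 0.12 rad and value of joint each of clip_c, clip_d above 0.3 rad) or (value of joint each of clip_b, clip_c below 0.12 rad and value of joint each of clip_d, clip_a above 0.3 rad) or (value of joint each of clip_c, clip_d below 0.12 rad and value of joint each of clip_a, clip_b above 0.3 rad) or (value of joint each of clip_d, clip_a below 0.12 rad and value of joint each of clip_b, clip_c above 0.3 rad)).
It also fails if it takes over 72 s, if anything falls off the work surface, if the arm or the gripper's body presses on something with over 40 N, if the wrist force passes 120 N, or if a joint passes its speed limit or range.

## Working session

There is one attempt and no reset: what is moved stays moved. The work goes in short steps, Python scripts to look and compute and a tool call to move; the robot and the scene stay as the last step left them, time stands still between calls to the robot, and variables do not carry over. Pictures are saved under pics/ and viewed, at most 10 in all, crops included, and the job is handed in when it is done.

Besides the shell and the picture viewer there is one more tool, called after "Request:" as name(argument=value, ...) on one line, values as JSON. apply_moves: Moves the arm, as the interface text tells. Its arguments: {"type":"object","properties":{"series":{"type":"array","items":{"type":"array"}}},"required":["series"]}

```bash
mkdir -p pics; cat > h.py <<'E'
import numpy as np, cv2
from plant import sensors, vision, workorder
def grab(n):
    s=sensors.read_state(); p,d=vision.grab_frame(n); m=vision.camera_model(n)
    if 'view' in m: T=np.linalg.inv(np.array(m['view']))
    else:
        w,x,y,z=s['orientation']
        from scipy.spatial.transform import Rotation as R
        B=np.eye(4);B[:3,:3]=R.from_quat([x,y,z,w]).as_matrix();B[:3,3]=s['eef_pos'];T=B@np.array(m['hand_eye'])
    return p,d,m,T
def rays(m,uv):
    K=np.array([[m['fx'],0,m['cx']],[0,m['fy'],m['cy']],[0,0,1]])
    return cv2.undistortPoints(np.array(uv,float).reshape(-1,1,2),K,np.array(m['dist'])).reshape(-1,2)
def pt(m,T,uv,d):  # d per pixel depth
    r=rays(m,uv); d=np.asarray(d,float)
    c=np.c_[r[:,0]*d,-r[:,1]*d,-d,np.ones(len(r))]
    return (c@T.T)[:,:3]
def plane(m,T,uv,z):
    a=pt(m,T,uv,np.ones(len(uv))); o=T[:3,3]; k=(z-o[2])/(a[:,2]-o[2])
    return o+(a-o)*k[:,None]
def cloud(p,d,m,T):
    v,u=np.mgrid[:384,:512]; return pt(m,T,np.c_[u.ravel(),v.ravel()],d.ravel()).reshape(384,512,3)
E
python3 - <<'E'
from h import *
s=sensors.read_state();print(s['time_s'],s['eef_pos'],s['orientation'],s['opening'])
for n in('top','side'):
    p,d,m,T=grab(n); np.savez('/tmp/'+n,p=p,d=d,T=T,m=m)
    cv2.imwrite(f'pics/{n}0.png',cv2.resize(p[:,:,::-1],(800,600)))
    print(n,T[:3,3],m['fx'],m['dist'])
E
```

```text
0.0 [ 0.28212005 -0.5571424   0.22182076] [-7.54763943e-04  9.72648970e-01  2.32278610e-01 -2.40857424e-04] 0.9977403352916298
top [ 0.50885989 -0.00663639  1.11084582] 420.8865726942902 [-0.14730438  0.          0.          0.          0.        ]
side [0.35852569 0.71902226 0.69841032] 376.05182788149466 [-0.02859778  0.          0.          0.          0.        ]
```

View pics/top0.png

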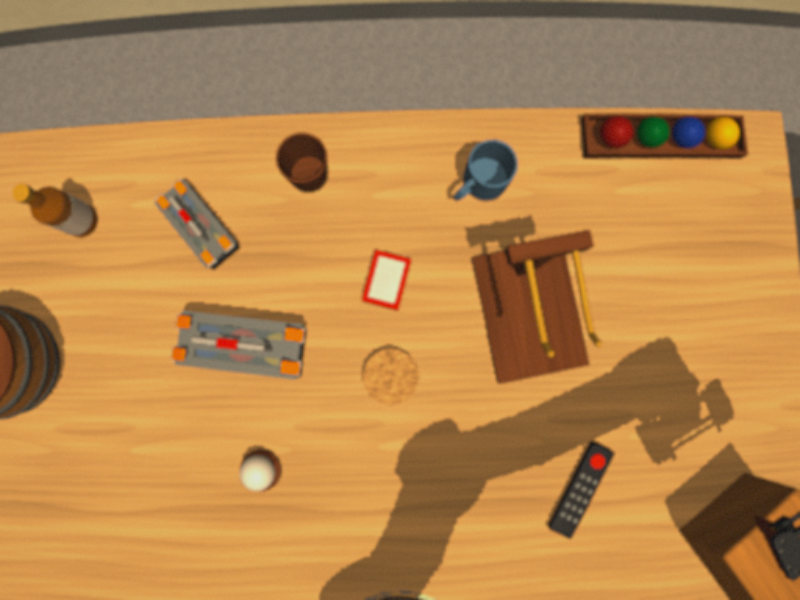

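View pics/side0.png

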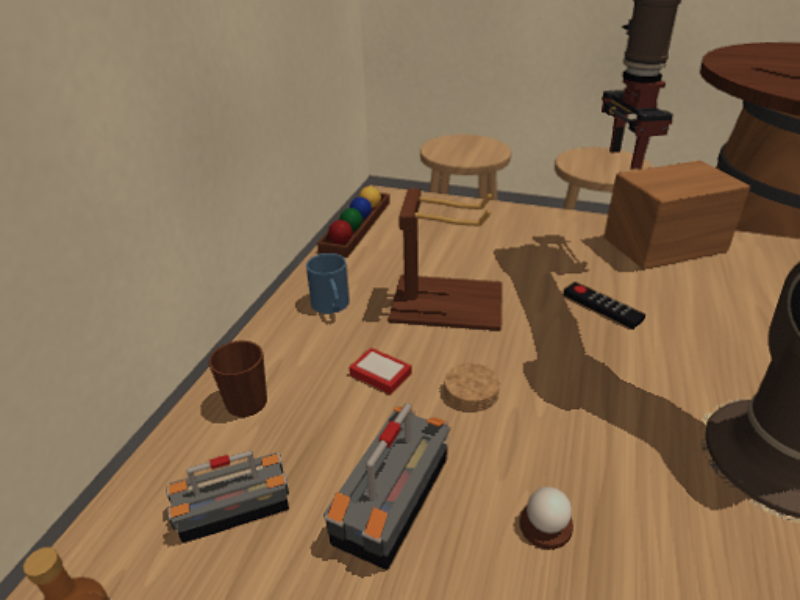

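The top picture shows two cases: the large one at about (240,342) px and the small one at about (197,225) px (800x600 view). The large one fits 88x198 mm and the task. The brass double hook is at about (540,300) px, with its open end toward the robot and slightly right. The cards are at (387,280) and the coasters at (390,375). The side view agrees. Next I measure the sizes and confirm with a crop.

```bash
python3 - <<'E'
from h import *
for n in('top','side'):
    f=np.load(f'/tmp/{n}.npz',allow_pickle=True);p,d,T,m=f['p'],f['d'],f['T'],f['m'].item()
    C=cloud(p,d,m,T); hsv=cv2.cvtColor(p,cv2.COLOR_RGB2HSV).astype(int)
    H,S,V=hsv[...,0],hsv[...,1],hsv[...,2]; ok=d>0
    big=(C[...,0]>.4)&(C[...,0]<.66)&(C[...,1]>.1)&(C[...,1]<.48)&ok
    for nm,b in(('all',ok),):
        for cn,mk in(('red',((H<5)|(H>174))&(S>170)&(V>110)),('orange',(H>6)&(H<15)&(S>190)&(V>150))):
            mk=mk&b&(C[...,2]>.01)&(C[...,2]<.3)
            k,l,st,ce=cv2.connectedComponentsWithStats(mk.astype(np.uint8))
            for i in range(1,k):
                if st[i,4]>25:
                    q=C[l==i];print(n,cn,ce[i].round(1),st[i,4],np.median(q,0).round(4),q[:,2].min().round(3),q[:,2].max().round(3))
    # case lid points
    q=C[big&(C[...,2]>.062)&(C[...,2]<.08)]; 
    if len(q): 
        r=cv2.minAreaRect(q[:,:2].astype(np.float32)*1000);print(n,'lid',r)
    # base & prongs
    hk=(C[...,0]>.4)&(C[...,1]<-.08)&(C[...,1]>-.5)&ok
    q=C[hk&(C[...,2]>.205)&(C[...,2]<.24)&(C[...,0]<.8)];print(n,'high',len(q),cv2.minAreaRect(q[:,:2].astype(np.float32)*1000))
    q=C[hk&(C[...,2]>.008)&(C[...,2]<.016)&(V<130)];print(n,'base',len(q),cv2.minAreaRect(q[:,:2].astype(np.float32)*1000))
    if n=='top': cv2.imwrite('pics/crop_case.png',cv2.resize(p[185:250,95:210,::-1],None,fx=6.5,fy=6.5,interpolation=cv2.INTER_CUBIC)); cv2.imwrite('pics/crop_hook.png',cv2.resize(p[135:250,295:390,::-1],None,fx=5,fy=5,interpolation=cv2.INTER_CUBIC))
E
```

```text
top red [396.3  83.5] 226 [ 0.8839 -0.4013  0.0584] 0.042 0.067
top red [118.  137.7] 36 [0.7459 0.3175 0.1025] 0.098 0.108
top red [246.1 180. ] 152 [0.6375 0.0047 0.0197] 0.013 0.025
top red [145.  219.4] 78 [0.542  0.2398 0.1407] 0.137 0.145
top red [382.2 294.9] 84 [ 0.331  -0.343   0.0197] 0.014 0.025
top orange [117.1 205.3] 49 [0.5789 0.3247 0.0836] 0.07 0.094
top orange [113.8 226.1] 45 [0.5284 0.3322 0.0849] 0.076 0.094
top orange [504.  324.4] 111 [ 0.2633 -0.6012  0.17  ] 0.166 0.174
top orange [487.4 365.3] 638 [ 0.1713 -0.5514  0.1703] 0.164 0.174
top lid ((540.8920288085938, 239.80642700195312), (211.57974243164062, 89.0621109008789), 82.0556869506836)
top high 1283 ((593.7041015625, -238.16058349609375), (162.7127685546875, 119.2788314819336), 8.973403930664062)
top base 3238 ((705.8442993164062, -328.6467590332031), (420.0340881347656, 371.8408508300781), 9.027371406555176)
side red [218.4 143.8] 31 [ 0.8799 -0.3945  0.0609] 0.055 0.067
side red [243.6 235.9] 189 [0.636  0.0163 0.0216] 0.018 0.025
side red [249.2 275.8] 97 [0.5399 0.2432 0.1432] 0.14 0.146
side red [140.2 294.4] 49 [0.7457 0.32   0.1038] 0.102 0.106
side lid ((540.9775390625, 241.51907348632812), (211.0015106201172, 89.45670318603516), 81.94780731201172)
side high 588 ((591.6587524414062, -237.9168701171875), (161.4058837890625, 122.19071960449219), 9.612534523010254)
side base 1890 ((702.9515991210938, -328.1190185546875), (432.71990966796875, 374.2093505859375), 7.243785381317139)
```

View pics/crop_case.png

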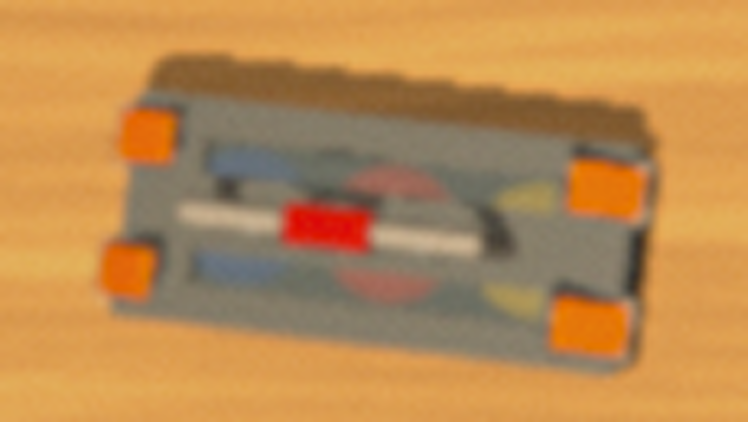

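View pics/crop_hook.png

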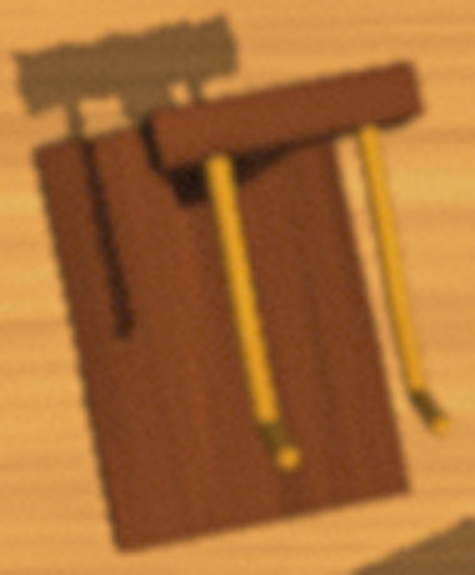

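The crop shows the large case with four raised orange clips and its red grip at about (328,228). The lid measures about 200x89 mm, so it is the larger case. The hook crop shows prong tips at (288,458) and (438,425), and the cross-piece at the top. I'll refine the hook and compute the first move.

```bash
cat >> h.py <<'E'
from scipy.spatial.transform import Rotation as R
def go(xyz,yaw):  # shift (cm) and turn to bring TCP, tool down with tool x at world angle yaw(deg)
    s=sensors.read_state(); w,x,y,z=s['orientation']; A=R.from_quat([x,y,z,w])
    c,k=np.cos(np.radians(yaw)),np.sin(np.radians(yaw))
    B=R.from_matrix(np.c_[[c,k,0],[k,-c,0],[0,0,-1]])
    print('t',round(s['time_s'],2),'pos',np.round(s['eef_pos'],4),'F',np.round(s['ft_force'],1),'shift cm',np.round(A.inv().apply(np.array(xyz)-s['eef_pos'])*100,2),'turn',np.round((A.inv()*B).as_rotvec(),3))
E
python3 - <<'E'
from h import *
for n in('top','side'):
    f=np.load(f'/tmp/{n}.npz',allow_pickle=True);p,d,T,m=f['p'],f['d'],f['T'],f['m'].item()
    C=cloud(p,d,m,T);hk=(C[...,0]>.4)&(C[...,1]<-.1)&(C[...,1]>-.4)&(d>0)&(C[...,0]<.75)
    hsv=cv2.cvtColor(p,cv2.COLOR_RGB2HSV)
    br=hk&(C[...,2]>.195)&(C[...,2]<.24)&(hsv[...,0]>16)&(hsv[...,1]>120)&(hsv[...,2]>120)
    q=C[br]; 
    for sgn in(1,-1):
        # split by local y
        a=np.radians(9.2);e=np.array([np.cos(a),np.sin(a)]);f2=np.array([-e[1],e[0]])
        yy=q[:,:2]@f2; mid=(yy.max()+yy.min())/2; g=q[(yy-mid)*sgn>0.015]
        gl=g[g[:,2]<.218] 
        vx,vy,x0,y0=cv2.fitLine(gl[:,:2].astype(np.float32),cv2.DIST_HUBER,0,.01,.01).ravel()
        print(n,sgn,len(g),'ang',np.degrees(np.arctan2(vy,vx)),'ylocal',np.median(g[:,:2]@f2),'xlocal',(g[:,:2]@e).min(),(g[:,:2]@e).max(),'z',np.percentile(g[:,2],[5,50,95]), 'tipxy',g[np.argmin(g[:,:2]@e)])
    w=C[hk&(C[...,2]>.219)&(C[...,2]<.232)&(hsv[...,0]<14)];print('cross x',np.percentile(w[:,:2]@e,[1,50,99]),'y',np.percentile(w[:,:2]@f2,[1,50,99]))
    b=C[hk&(C[...,2]>.009)&(C[...,2]<.015)&(hsv[...,0]<13)&(hsv[...,2]<125)];print('base x',np.percentile(b[:,:2]@e,[.5,99.5]),'y',np.percentile(b[:,:2]@f2,[.5,99.5]))
go([.541,.2405,.33],82)
E
```

```text
top 1 274 ang 9.848639 ylocal -0.2976447284937226 xlocal 0.46676282680009923 0.602478142050799 z [0.20654969 0.21286783 0.22722996] tipxy [ 0.50825034 -0.21859682  0.23150467]
top -1 286 ang 10.255698 ylocal -0.3651401586064477 xlocal 0.46772263931954666 0.6029474827107076 z [0.20678621 0.21293331 0.2272726 ] tipxy [ 0.52066925 -0.28927016  0.22873327]
cross x [0.60293263 0.61462107 0.62656081] y [-0.38784615 -0.32796352 -0.2722681 ]
base x [0.43649119 0.64579199] y [-0.4072502  -0.25418814]
side 1 98 ang 10.851179 ylocal -0.2945362467709224 xlocal 0.46779085388455977 0.5992428042699176 z [0.20887826 0.2139102  0.22971997] tipxy [ 0.50858328 -0.21422252  0.23049381]
side -1 87 ang 11.089749 ylocal -0.36277080047879934 xlocal 0.47001127920857844 0.599268114819946 z [0.20943114 0.21418215 0.22128498] tipxy [ 0.52192475 -0.28270723  0.23119192]
cross x [0.60110949 0.61310499 0.62666875] y [-0.38818802 -0.31818638 -0.27023848]
base x [0.43223259 0.64762452] y [-0.40648254 -0.24936554]
t 0.1 pos [ 0.2821 -0.5572  0.2219] F [-0.3  0.2  0.9] shift cm [ 59.13 -59.48 -10.73] turn [-0.001 -0.001 -0.962]
```

The rows are not in the units I measure in: shifts go in shares of 100 cm and turns go in shares of 4 rad. I convert before sending: -21 cm / 100 = -0.21, -10.7 cm / 100 = -0.107, -0.962 rad / 4 = -0.2405.

Request:
apply_moves(series=[[-1, [0, 0, -0.08], [0, 0, -0.025]], [-1, [0.03, -0.03, -0.107], [0, 0, -0.06]], [-1, [0.06, -0.06, -0.107], [0, 0, -0.09]], [-1, [0.09, -0.09, -0.107], [0, 0, -0.12]], [-1, [0.12, -0.12, -0.107], [0, 0, -0.15]], [-1, [0.15, -0.15, -0.107], [0, 0, -0.18]], [-1, [0.18, -0.18, -0.107], [0, 0, -0.21]], [-1, [0.21, -0.21, -0.107], [0, 0, -0.2405]]])

```text
time_s: 0.77
eef_pos: [0.3657, -0.3012, 0.3295]
orientation: [0.0, 0.753, 0.658, -0.0]
ft_force: [1.2, -0.5, -0.2]
opening: 0.434
gripper_force: 0.0
```

```bash
python3 -c "
from h import *
go([.541,.2405,.33],82)"
```

```text
t 0.77 pos [ 0.3657 -0.3012  0.3295] F [ 1.2 -0.5 -0.2] shift cm [56.03 10.11 -0.07] turn [-0.     0.     0.005]
```

Request:
apply_moves(series=[[-1, [0.04, 0.007, 0], [0, 0, 0]], [-1, [0.08, 0.014, 0], [0, 0, 0]], [-1, [0.12, 0.021, 0], [0, 0, 0]], [-1, [0.16, 0.028, 0], [0, 0, 0]], [-1, [0.2, 0.035, 0], [0, 0, 0]], [-1, [0.24, 0.042, 0], [0, 0, 0]], [-1, [0.28, 0.05, 0], [0, 0, 0]], [-1, [0.32, 0.058, 0], [0, 0, 0]]])

```text
time_s: 1.43
eef_pos: [0.4677, 0.0075, 0.3296]
orientation: [0.0, 0.755, 0.656, -0.0]
ft_force: [0.8, -0.7, 0.4]
opening: 0.007
gripper_force: 0.0
```

To row units: 23.7 cm / 100 = 0.237, 20 cm / 100 = 0.2.

Request:
apply_moves(series=[[-1, [0.04, 0.007, 0], [0, 0, 0]], [-1, [0.08, 0.014, 0], [0, 0, 0]], [-1, [0.12, 0.021, 0], [0, 0, 0]], [-1, [0.16, 0.028, 0], [0, 0, 0]], [-1, [0.2, 0.035, 0], [0, 0, 0]], [-1, [0.237, 0.042, 0], [0, 0, 0]], [-1, [0.237, 0.042, 0], [0, 0, 0]], [-1, [0.237, 0.042, 0], [0, 0, 0]]])

```text
time_s: 2.1
eef_pos: [0.5417, 0.237, 0.3283]
orientation: [-0.001, 0.753, 0.658, -0.001]
ft_force: [-1.4, -0.1, -0.3]
opening: 0.01
gripper_force: 0.0
```

```bash
python3 - <<'E'
from h import *
p,d,m,T=grab('wrist'); cv2.imwrite('pics/w1.png',cv2.resize(p[:,:,::-1],(800,600)))
np.savez('/tmp/w',p=p,d=d,T=T,m=m)
C=cloud(p,d,m,T);hsv=cv2.cvtColor(p,cv2.COLOR_RGB2HSV).astype(int);H,S,V=hsv[...,0],hsv[...,1],hsv[...,2]
for cn,mk in(('red',((H<5)|(H>174))&(S>170)&(V>90)),('orange',(H>6)&(H<15)&(S>190)&(V>130))):
    k,l,st,ce=cv2.connectedComponentsWithStats((mk&(d>0)&(C[...,2]>.01)&(C[...,2]<.2)).astype(np.uint8))
    for i in range(1,k):
        if st[i,4]>60:
            q=C[l==i];print(cn,ce[i].round(1),st[i,4],np.median(q,0).round(4),np.percentile(q,[2,98],0).round(4).tolist())
q=C[(C[...,2]>.062)&(C[...,2]<.073)&(d>0)&(abs(C[...,0]-.54)<.1)&(abs(C[...,1]-.24)<.15)]
print(len(q),q.min(0),q.max(0),cv2.minAreaRect(q[:,:2].astype(np.float32)*1000), np.median(q[:,2]))
go([.541,.2405,.33],82)
E
```

```text
red [415.9  72.4] 203 [0.7447 0.3215 0.103 ] [[0.7347, 0.3122, 0.1002], [0.7556, 0.3306, 0.1049]]
red [255.4 164.6] 337 [0.5409 0.2437 0.1414] [[0.5336, 0.2275, 0.1393], [0.5483, 0.2585, 0.143]]
orange [276.8  89.9] 228 [0.5792 0.3248 0.0867] [[0.5697, 0.3149, 0.0785], [0.5884, 0.335, 0.0924]]
orange [354.8 100.6] 161 [0.6861 0.2975 0.0546] [[0.6764, 0.2881, 0.0528], [0.6958, 0.3072, 0.0563]]
orange [372.6 120. ] 161 [0.709  0.2681 0.0547] [[0.6993, 0.2587, 0.0524], [0.7201, 0.2774, 0.0564]]
orange [236. 218.] 131 [0.501  0.1624 0.0895] [[0.4938, 0.1463, 0.076], [0.5125, 0.1705, 0.0939]]
orange [274.9 218. ] 122 [0.5566 0.1559 0.0901] [[0.5471, 0.1388, 0.0768], [0.5636, 0.1631, 0.0941]]
7065 [0.48418021 0.13603598 0.06201244] [0.59736009 0.35088626 0.07299857] ((540.0826416015625, 242.6744384765625), (209.04022216796875, 88.2126235961914), 81.99371337890625) 0.06920278501002469
t 2.15 pos [0.5421 0.235  0.3286] F [ 0.2 -0.1  0.1] shift cm [ 0.53 -0.18 -0.14] turn [-0.002  0.001  0.001]
```

View pics/w1.png

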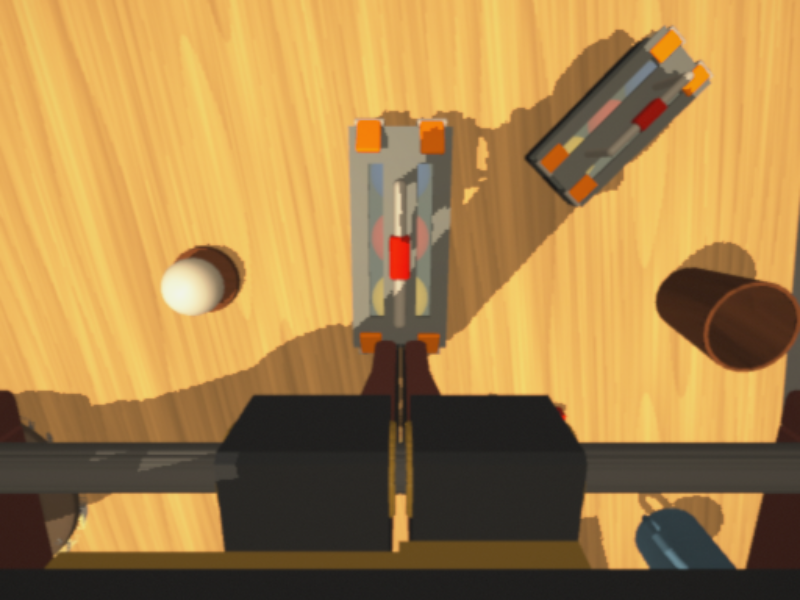

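The wrist view shows the large case upright in the frame: red grip at (400,257), clips at (368,136), (432,136), (370,342) and (430,342). The small case is at the upper right. Positions agree across the cameras, with centre about (0.541, 0.242) and the bar at 82°. I'll press clip a (+x,+y) first.

To row units: 21.9 cm / 100 = 0.219, 8.5 cm / 100 = 0.085.

Request:
apply_moves(series=[[-1, [0.04, 0.012, 0], [0, 0, 0]], [-1, [0.08, 0.024, 0.02], [0, 0, 0]], [-1, [0.085, 0.024, 0.06], [0, 0, 0]], [-1, [0.085, 0.024, 0.1], [0, 0, 0]], [-1, [0.085, 0.024, 0.14], [0, 0, 0]], [-1, [0.085, 0.024, 0.18], [0, 0, 0]], [-1, [0.085, 0.024, 0.219], [0, 0, 0]], [-1, [0.085, 0.024, 0.219], [0, 0, 0]]])

```text
time_s: 2.82
eef_pos: [0.5751, 0.3096, 0.1028]
orientation: [-0.0, 0.756, 0.655, -0.006]
ft_force: [-0.3, -1.4, -0.8]
opening: 0.007
gripper_force: 0.0
```

```bash
python3 -c "
from h import *
go([.578,.3176,.0765],82)"
```

```text
t 2.82 pos [0.5751 0.3096 0.1028] F [-0.3 -1.4 -0.8] shift cm [0.86 0.2  2.62] turn [-0.008  0.009 -0.003]
```

To row units: 2 cm / 100 = 0.02, 1.4 cm / 100 = 0.014.

Request:
apply_moves(series=[[-1, [0.003, 0.001, 0], [0, 0, 0]], [-1, [0.003, 0.001, 0], [0, 0, 0]], [-1, [0.003, 0.001, 0.005], [0, 0, 0]], [-1, [0.003, 0.001, 0.01], [0, 0, 0]], [-1, [0.003, 0.001, 0.014], [0, 0, 0]], [-1, [0.003, 0.001, 0.018], [0, 0, 0]], [-1, [0.003, 0.001, 0.02], [0, 0, 0]], [-1, [0.003, 0.001, 0.02], [0, 0, 0]]])

```text
time_s: 3.48
eef_pos: [0.5798, 0.3168, 0.0904]
orientation: [0.001, 0.755, 0.656, -0.001]
ft_force: [0.1, -3.1, 1.2]
opening: 0.008
gripper_force: 1.1
```

```bash
python3 -c "
from h import *
go([.578,.3176,.0765],82)"
```

```text
t 3.48 pos [0.5798 0.3168 0.0904] F [ 0.1 -3.1  1.2] shift cm [ 0.05 -0.19  1.39] turn [ 0.     0.002 -0.001]
```

Request:
apply_moves(series=[[-1, [0, -0.001, 0.003], [0, 0, 0]], [-1, [0, -0.001, 0.006], [0, 0, 0]], [-1, [0, -0.001, 0.009], [0, 0, 0]], [-1, [0, -0.001, 0.011], [0, 0, 0]], [-1, [0, -0.001, 0.013], [0, 0, 0]], [-1, [0, -0.001, 0.014], [0, 0, 0]], [-1, [0, -0.001, 0.015], [0, 0, 0]], [-1, [0, -0.001, 0.015], [0, 0, 0]]])

```text
time_s: 4.15
eef_pos: [0.5782, 0.3183, 0.0759]
orientation: [-0.0, 0.755, 0.656, -0.0]
ft_force: [-2.1, -2.5, 5.6]
opening: 0.008
gripper_force: 2.8
```

To row units: 0.25 cm / 100 = 0.0025, 0.2 cm / 100 = 0.002.

Request:
apply_moves(series=[[-1, [0, 0, 0.001], [0, 0, 0]], [-1, [0, 0, 0.0015], [0, 0, 0]], [-1, [0, 0, 0.002], [0, 0, 0]], [-1, [0, 0, 0.0025], [0, 0, 0]], [-1, [0, 0, 0.0025], [0, 0, 0]], [-1, [0, 0, 0.0025], [0, 0, 0]], [-1, [0, 0, 0.0025], [0, 0, 0]], [-1, [0, 0, 0.0025], [0, 0, 0]]])

```text
time_s: 4.82
eef_pos: [0.5785, 0.3185, 0.0756]
orientation: [0.001, 0.755, 0.656, 0.0]
ft_force: [-6.0, -6.3, 20.3]
opening: 0.004
gripper_force: 10.3
```

To row units: -16.1 cm / 100 = -0.161, -5.2 cm / 100 = -0.052.

Request:
apply_moves(series=[[-1, [0, 0, -0.04], [0, 0, 0]], [-1, [0, 0, -0.08], [0, 0, 0]], [-1, [-0.01, -0.003, -0.11], [0, 0, 0]], [-1, [-0.05, -0.016, -0.11], [0, 0, 0]], [-1, [-0.09, -0.03, -0.11], [0, 0, 0]], [-1, [-0.13, -0.042, -0.11], [0, 0, 0]], [-1, [-0.161, -0.052, -0.11], [0, 0, 0]], [-1, [-0.161, -0.052, -0.11], [0, 0, 0]]])

```text
time_s: 5.48
eef_pos: [0.5025, 0.1595, 0.1824]
orientation: [0.001, 0.757, 0.654, -0.002]
ft_force: [0.6, -0.5, -0.2]
opening: 0.005
gripper_force: 0.0
```

To row units: 8.5 cm / 100 = 0.085, 8 cm / 100 = 0.08.

Request:
apply_moves(series=[[-1, [0, 0, 0], [0, 0, 0]], [-1, [0, 0, 0.03], [0, 0, 0]], [-1, [0, 0, 0.06], [0, 0, 0]], [-1, [0, 0, 0.08], [0, 0, 0]], [-1, [0, 0, 0.085], [0, 0, 0]], [-1, [0, 0, 0.085], [0, 0, 0]], [-1, [0, 0, 0.085], [0, 0, 0]], [-1, [0, 0, 0.085], [0, 0, 0]]])

```text
time_s: 6.15
eef_pos: [0.5054, 0.1673, 0.0993]
orientation: [0.0, 0.755, 0.656, 0.001]
ft_force: [0.4, 0.6, -0.2]
opening: 0.004
gripper_force: 0.0
```

```bash
python3 -c "
from h import *
go([.5042,.1664,.0755],82)"
```

```text
t 6.15 pos [0.5054 0.1673 0.0993] F [ 0.4  0.6 -0.2] shift cm [-0.11 -0.11  2.38] turn [ 0.002 -0.001  0.001]
```

To row units: 2.4 cm / 100 = 0.024, 2.3 cm / 100 = 0.023.

Request:
apply_moves(series=[[-1, [-0.001, -0.001, 0.004], [0, 0, 0]], [-1, [-0.001, -0.001, 0.008], [0, 0, 0]], [-1, [-0.001, -0.001, 0.012], [0, 0, 0]], [-1, [-0.001, -0.001, 0.015], [0, 0, 0]], [-1, [-0.001, -0.001, 0.018], [0, 0, 0]], [-1, [-0.001, -0.001, 0.021], [0, 0, 0]], [-1, [-0.001, -0.001, 0.023], [0, 0, 0]], [-1, [-0.001, -0.001, 0.024], [0, 0, 0]]])

```text
time_s: 6.82
eef_pos: [0.5036, 0.165, 0.0754]
orientation: [0.001, 0.755, 0.656, -0.0]
ft_force: [-7.8, -2.4, 31.5]
opening: 0.003
gripper_force: 15.8
```

To row units: 0.25 cm / 100 = 0.0025, 0.2 cm / 100 = 0.002.

Request:
apply_moves(series=[[-1, [0, 0, 0.001], [0, 0, 0]], [-1, [0, 0, 0.0015], [0, 0, 0]], [-1, [0, 0, 0.002], [0, 0, 0]], [-1, [0, 0, 0.0025], [0, 0, 0]], [-1, [0, 0, 0.0025], [0, 0, 0]], [-1, [0, 0, 0.0025], [0, 0, 0]], [-1, [0, 0, 0.0025], [0, 0, 0]], [-1, [0, 0, 0.0025], [0, 0, 0]]])

```text
time_s: 7.48
eef_pos: [0.5036, 0.165, 0.0751]
orientation: [0.002, 0.755, 0.656, -0.0]
ft_force: [-12.3, -5.2, 45.5]
opening: 0.005
gripper_force: 22.5
```

To row units: 5.2 cm / 100 = 0.052, -3.5 cm / 100 = -0.035.

Request:
apply_moves(series=[[-1, [0, 0, -0.02], [0, 0, 0]], [-1, [0, 0, -0.04], [0, 0, 0]], [-1, [0, 0, -0.04], [0, 0, 0]], [-1, [0.001, 0.025, -0.04], [0, 0, 0]], [-1, [0.001, 0.052, -0.04], [0, 0, 0]], [-1, [0.001, 0.052, -0.04], [0, 0, 0]], [-1, [0.001, 0.052, -0.035], [0, 0, 0]], [-1, [0.001, 0.052, -0.03], [0, 0, 0]]])

```text
time_s: 8.15
eef_pos: [0.5539, 0.1586, 0.1002]
orientation: [-0.0, 0.755, 0.656, -0.001]
ft_force: [-0.0, -0.3, -0.4]
opening: 0.004
gripper_force: 0.0
```

```bash
python3 -c "
from h import *
go([.5556,.1592,.0755],82)"
```

```text
t 8.15 pos [0.5539 0.1586 0.1002] F [-0.  -0.3 -0.4] shift cm [0.09 0.17 2.47] turn [-0.002  0.001 -0.001]
```

To row units: 2.3 cm / 100 = 0.023, 2.1 cm / 100 = 0.021.

Request:
apply_moves(series=[[-1, [0, 0.001, 0.004], [0, 0, 0]], [-1, [0, 0.001, 0.008], [0, 0, 0]], [-1, [0, 0.001, 0.012], [0, 0, 0]], [-1, [0, 0.001, 0.015], [0, 0, 0]], [-1, [0, 0.001, 0.018], [0, 0, 0]], [-1, [0, 0.001, 0.021], [0, 0, 0]], [-1, [0, 0.001, 0.023], [0, 0, 0]], [-1, [0, 0.001, 0.023], [0, 0, 0]]])

```text
time_s: 8.82
eef_pos: [0.5556, 0.158, 0.0778]
orientation: [0.0, 0.755, 0.656, -0.001]
ft_force: [-0.5, 0.0, -0.1]
opening: 0.003
gripper_force: 0.0
```

To row units: 0.35 cm / 100 = 0.0035, 0.3 cm / 100 = 0.003.

Request:
apply_moves(series=[[-1, [0, 0, 0.001], [0, 0, 0]], [-1, [0, 0, 0.002], [0, 0, 0]], [-1, [0, 0, 0.003], [0, 0, 0]], [-1, [0, 0, 0.0035], [0, 0, 0]], [-1, [0, 0, 0.0035], [0, 0, 0]], [-1, [0, 0, 0.0035], [0, 0, 0]], [-1, [0, 0, 0.0035], [0, 0, 0]], [-1, [0, 0, 0.0035], [0, 0, 0]]])

```text
time_s: 9.48
eef_pos: [0.5558, 0.1584, 0.0758]
orientation: [0.0, 0.755, 0.656, -0.0]
ft_force: [-3.9, -0.8, 9.4]
opening: 0.004
gripper_force: 4.9
```

To row units: 16.1 cm / 100 = 0.161, -5.2 cm / 100 = -0.052.

Request:
apply_moves(series=[[-1, [0, 0, -0.04], [0, 0, 0]], [-1, [0, 0, -0.08], [0, 0, 0]], [-1, [0.01, -0.003, -0.11], [0, 0, 0]], [-1, [0.05, -0.016, -0.11], [0, 0, 0]], [-1, [0.09, -0.03, -0.11], [0, 0, 0]], [-1, [0.13, -0.042, -0.11], [0, 0, 0]], [-1, [0.161, -0.052, -0.11], [0, 0, 0]], [-1, [0.161, -0.052, -0.11], [0, 0, 0]]])

```text
time_s: 10.15
eef_pos: [0.5231, 0.3336, 0.1855]
orientation: [-0.002, 0.752, 0.659, 0.001]
ft_force: [-1.8, 0.6, 1.2]
opening: 0.002
gripper_force: 0.0
```

Request:
apply_moves(series=[[-1, [0, 0, 0], [0, 0, 0]], [-1, [0, 0, 0.03], [0, 0, 0]], [-1, [0, 0, 0.06], [0, 0, 0]], [-1, [0, 0, 0.08], [0, 0, 0]], [-1, [0, 0, 0.085], [0, 0, 0]], [-1, [0, 0, 0.085], [0, 0, 0]], [-1, [0, 0, 0.085], [0, 0, 0]], [-1, [0, 0, 0.085], [0, 0, 0]]])

```text
time_s: 10.82
eef_pos: [0.5281, 0.3255, 0.1016]
orientation: [0.0, 0.755, 0.656, 0.001]
ft_force: [-0.8, -0.3, 0.5]
opening: 0.007
gripper_force: 0.0
```

```bash
python3 -c "
from h import *
go([.5264,.3248,.0755],82)
p,d,m,T=grab('side');cv2.imwrite('pics/s2.png',cv2.resize(p[230:370,190:310,::-1],None,fx=4.2,fy=4.2,interpolation=cv2.INTER_CUBIC))"
```

```text
t 10.82 pos [0.5281 0.3255 0.1016] F [-0.8 -0.3  0.5] shift cm [-0.1  -0.16  2.61] turn [ 0.002 -0.001 -0.001]
```

View pics/s2.png

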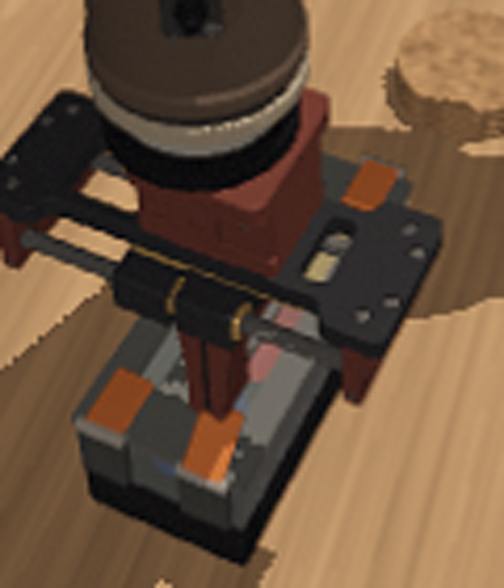

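The side crop shows clip a flat at (120,400), clip c flat at (372,185), and clip d still raised under the fingertips at (215,445). Now I'll press d.

To row units: 2.5 cm / 100 = 0.025, 2.4 cm / 100 = 0.024.

Request:
apply_moves(series=[[-1, [-0.001, -0.001, 0.004], [0, 0, 0]], [-1, [-0.001, -0.001, 0.008], [0, 0, 0]], [-1, [-0.001, -0.001, 0.012], [0, 0, 0]], [-1, [-0.001, -0.001, 0.015], [0, 0, 0]], [-1, [-0.001, -0.001, 0.018], [0, 0, 0]], [-1, [-0.001, -0.001, 0.021], [0, 0, 0]], [-1, [-0.001, -0.001, 0.024], [0, 0, 0]], [-1, [-0.001, -0.001, 0.025], [0, 0, 0]]])

```text
time_s: 11.53
eef_pos: [0.526, 0.3247, 0.0757]
orientation: [0.0, 0.755, 0.656, 0.0]
ft_force: [-4.2, -5.4, 16.0]
opening: 0.003
gripper_force: 8.3
```

To row units: 0.2 cm / 100 = 0.002, 0.15 cm / 100 = 0.0015.

Request:
apply_moves(series=[[-1, [0, 0, 0.001], [0, 0, 0]], [-1, [0, 0, 0.0015], [0, 0, 0]], [-1, [0, 0, 0.002], [0, 0, 0]], [-1, [0, 0, 0.002], [0, 0, 0]], [-1, [0, 0, 0.002], [0, 0, 0]], [-1, [0, 0, 0.002], [0, 0, 0]], [-1, [0, 0, 0.002], [0, 0, 0]], [-1, [0, 0, 0.002], [0, 0, 0]]])

```text
time_s: 12.2
eef_pos: [0.526, 0.3248, 0.0755]
orientation: [0.001, 0.755, 0.656, 0.0]
ft_force: [-6.0, -8.2, 24.2]
opening: 0.005
gripper_force: 11.9
```

To row units: -17 cm / 100 = -0.17, 2.65 cm / 100 = 0.0265.

Request:
apply_moves(series=[[-1, [0, 0, -0.04], [0, 0, 0]], [-1, [0, 0, -0.08], [0, 0, 0]], [-1, [0, 0, -0.12], [0, 0, 0]], [0, [-0.02, 0.006, -0.15], [0, 0, 0]], [0.5, [-0.05, 0.016, -0.17], [0, 0, 0]], [1, [-0.08, 0.0265, -0.17], [0, 0, 0]], [1, [-0.08, 0.0265, -0.17], [0, 0, 0]], [1, [-0.08, 0.0265, -0.17], [0, 0, 0]]])

```text
time_s: 12.87
eef_pos: [0.5418, 0.2398, 0.2429]
orientation: [0.0, 0.756, 0.655, 0.0]
ft_force: [-0.5, 0.8, 0.7]
opening: 0.345
gripper_force: 0.0
```

```bash
python3 - <<'E'
from h import *
p,d,m,T=grab('side');a=cv2.resize(p[230:370,190:310,::-1],(390,455),interpolation=cv2.INTER_CUBIC)
C=cloud(p,d,m,T)
hsv=cv2.cvtColor(p,cv2.COLOR_RGB2HSV).astype(int);mk=(hsv[...,0]>5)&(hsv[...,0]<15)&(hsv[...,1]>180)&(C[...,2]>.05)&(C[...,2]<.12)&(abs(C[...,0]-.54)<.08)&(abs(C[...,1]-.24)<.14)
k,l,st,ce=cv2.connectedComponentsWithStats(mk.astype(np.uint8))
for i in range(1,k):
    if st[i,4]>15: print(ce[i],st[i,4],np.median(C[l==i],0).round(4),np.percentile(C[l==i][:,2],[5,95]).round(4))
p,d,m,T=grab('wrist');b=cv2.resize(p[30:290,170:350,::-1],(315,455),interpolation=cv2.INTER_CUBIC)
cv2.imwrite('pics/chk.png',np.hstack([a,b]))
C=cloud(p,d,m,T);hsv=cv2.cvtColor(p,cv2.COLOR_RGB2HSV).astype(int);H,S,V=hsv[...,0],hsv[...,1],hsv[...,2]
q=C[((H<5)|(H>174))&(S>170)&(V>90)&(C[...,2]>.125)&(C[...,2]<.15)];print('red',len(q),np.median(q,0),q.min(0),q.max(0))
go([.541,.242,.116],82)
E
```

```text
[277.61956522 273.9673913 ] 92 [0.5035 0.164  0.0764] [0.0746 0.0782]
[218.28688525 324.70491803] 122 [0.5783 0.3211 0.0759] [0.0739 0.0775]
[241.82113821 334.88617886] 123 [0.5273 0.3294 0.0757] [0.0737 0.0776]
red 575 [0.54096441 0.24388521 0.14142101] [0.53234683 0.22672864 0.13486791] [0.54975987 0.26035416 0.14352389]
t 12.97 pos [0.5405 0.2426 0.2426] F [-0.4 -0.2  0.1] shift cm [-0.06  0.07 12.66] turn [-0.001 -0.001  0.   ]
```

View pics/chk.png

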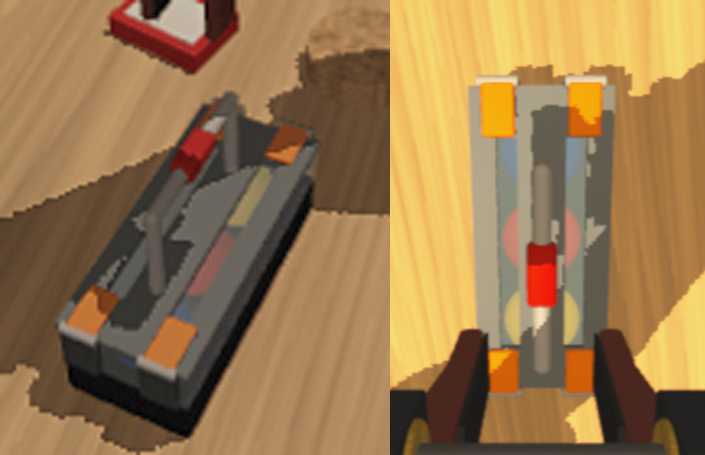

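The picture shows all the clips lying flat: a, c and d measure 76 mm high, and b was pressed to 75.8 mm. The handle is clear and the red grip lies between the open fingers at (541,275). I'll descend and grip.

Request:
apply_moves(series=[[1, [0, 0, 0.03], [0, 0, 0]], [1, [0, 0, 0.06], [0, 0, 0]], [1, [0, 0, 0.09], [0, 0, 0]], [1, [0, 0, 0.11], [0, 0, 0]], [1, [0, 0, 0.124], [0, 0, 0]], [1, [0, 0, 0.126], [0, 0, 0]], [1, [0, 0, 0.126], [0, 0, 0]], [1, [0, 0, 0.126], [0, 0, 0]]])

```text
time_s: 13.63
eef_pos: [0.5408, 0.2432, 0.1176]
orientation: [-0.0, 0.754, 0.657, 0.0]
ft_force: [-0.5, -0.1, 0.2]
opening: 0.998
gripper_force: 0.0
```

Request:
apply_moves(series=[[-1, [0, 0, 0], [0, 0, 0]], [-1, [0, 0, 0], [0, 0, 0]], [-1, [0, 0, 0], [0, 0, 0]], [-1, [0, 0, 0], [0, 0, 0]], [-1, [0, 0, 0], [0, 0, 0]], [-1, [0, 0, 0], [0, 0, 0]], [-1, [0, 0, 0], [0, 0, 0]], [-1, [0, 0, 0], [0, 0, 0]]])

```text
time_s: 14.3
eef_pos: [0.541, 0.2417, 0.117]
orientation: [0.0, 0.755, 0.656, 0.0]
ft_force: [-0.1, -0.1, 0.0]
opening: 0.429
gripper_force: 0.0
```

Request:
apply_moves(series=[[-1, [0, 0, 0], [0, 0, 0]], [-1, [0, 0, 0], [0, 0, 0]], [-1, [0, 0, 0], [0, 0, 0]], [-1, [0, 0, 0], [0, 0, 0]], [-1, [0, 0, 0], [0, 0, 0]], [-1, [0, 0, 0], [0, 0, 0]], [-1, [0, 0, 0], [0, 0, 0]], [-1, [0, 0, 0], [0, 0, 0]]])

```text
time_s: 14.97
eef_pos: [0.5411, 0.2417, 0.117]
orientation: [0.0, 0.755, 0.656, 0.0]
ft_force: [1.4, -0.3, -0.4]
opening: 0.173
gripper_force: 30.0
```

To row units: -11.5 cm / 100 = -0.115, -1.5 cm / 100 = -0.015.

Request:
apply_moves(series=[[-1, [0, 0, -0.005], [0, 0, 0]], [-1, [0, 0, -0.015], [0, 0, 0]], [-1, [0, 0, -0.03], [0, 0, 0]], [-1, [0, 0, -0.05], [0, 0, 0]], [-1, [0, 0, -0.075], [0, 0, 0]], [-1, [0, 0, -0.095], [0, 0, 0]], [-1, [0, 0, -0.11], [0, 0, 0]], [-1, [0, 0, -0.115], [0, 0, 0]]])

```text
time_s: 15.63
eef_pos: [0.5413, 0.2424, 0.235]
orientation: [0.0, 0.755, 0.656, 0.001]
ft_force: [0.1, 0.8, -5.5]
opening: 0.183
gripper_force: 30.0
```

```bash
python3 - <<'E'
from h import *
print(sensors.read_state()['opening'],sensors.read_state()['gripper_force'])
go([.4528,-.2625,.232],99.8)
E
```

```text
0.18259274374290854 29.998856484889984
t 15.63 pos [0.5413 0.2424 0.235 ] F [ 0.1  0.8 -5.5] shift cm [-51.23  -1.74   0.22] turn [ 0.003 -0.001 -0.311]
```

To row units: -16 cm / 100 = -0.16, -13.5 cm / 100 = -0.135, -0.311 rad / 4 = -0.0778.

Request:
apply_moves(series=[[-1, [-0.005, 0, 0], [0, 0, -0.005]], [-1, [-0.018, 0, 0], [0, 0, -0.0125]], [-1, [-0.036, -0.001, 0], [0, 0, -0.025]], [-1, [-0.06, -0.002, 0], [0, 0, -0.0375]], [-1, [-0.085, -0.003, 0], [0, 0, -0.05]], [-1, [-0.11, -0.004, 0], [0, 0, -0.0625]], [-1, [-0.135, -0.005, 0], [0, 0, -0.0725]], [-1, [-0.16, -0.006, 0], [0, 0, -0.0778]]])

```text
time_s: 16.3
eef_pos: [0.5115, 0.0828, 0.2314]
orientation: [-0.001, 0.643, 0.766, -0.001]
ft_force: [0.0, 0.9, -5.7]
opening: 0.18
gripper_force: 30.0
```

```bash
python3 - <<'E'
from h import *
go([.4528,-.2625,.232],99.8)
E
```

```text
t 16.3 pos [0.5115 0.0828 0.2314] F [ 0.   0.9 -5.7] shift cm [-33.   -11.75  -0.04] turn [-0.002  0.     0.003]
```

To row units: -19.2 cm / 100 = -0.192, -16.8 cm / 100 = -0.168.

Request:
apply_moves(series=[[-1, [-0.024, -0.0085, 0], [0, 0, 0]], [-1, [-0.048, -0.017, 0], [0, 0, 0]], [-1, [-0.072, -0.0255, 0], [0, 0, 0]], [-1, [-0.096, -0.034, 0], [0, 0, 0]], [-1, [-0.12, -0.0425, 0], [0, 0, 0]], [-1, [-0.144, -0.051, 0], [0, 0, 0]], [-1, [-0.168, -0.06, 0], [0, 0, 0]], [-1, [-0.192, -0.068, 0], [0, 0, 0]]])

```text
time_s: 16.97
eef_pos: [0.4771, -0.1177, 0.2316]
orientation: [-0.001, 0.644, 0.765, -0.0]
ft_force: [0.6, -0.1, -6.2]
opening: 0.181
gripper_force: 30.0
```

To row units: -13.6 cm / 100 = -0.136, -13.3 cm / 100 = -0.133.

Request:
apply_moves(series=[[-1, [-0.024, -0.0085, 0], [0, 0, 0]], [-1, [-0.048, -0.017, 0], [0, 0, 0]], [-1, [-0.072, -0.0255, 0], [0, 0, 0]], [-1, [-0.094, -0.034, 0], [0, 0, 0]], [-1, [-0.112, -0.0405, 0], [0, 0, 0]], [-1, [-0.125, -0.045, 0], [0, 0, 0]], [-1, [-0.133, -0.048, 0], [0, 0, 0]], [-1, [-0.136, -0.049, 0], [0, 0, 0]]])

```text
time_s: 17.63
eef_pos: [0.4526, -0.26, 0.2316]
orientation: [-0.0, 0.645, 0.764, -0.0]
ft_force: [-0.6, -0.1, -6.1]
opening: 0.175
gripper_force: 30.0
```

```bash
python3 - <<'E'
from h import *
go([.4528,-.2625,.232],99.8)
p,d,m,T=grab('side');a=cv2.resize(p[90:250,220:380,::-1],(480,480),interpolation=cv2.INTER_CUBIC)
q,d,m,T=grab('wrist');cv2.imwrite('pics/appr.png',np.hstack([a,cv2.resize(q[:,100:420,::-1],(310,372))[:480] if 0 else cv2.copyMakeBorder(cv2.resize(q[:,100:420,::-1],(310,372)),0,108,0,0,0)]))
np.savez('/tmp/w2',p=q,d=d,T=T,m=m)
C=cloud(q,d,m,T);a=np.radians(9.8);e=np.array([np.cos(a),np.sin(a)]);f=np.array([-e[1],e[0]]);S0=np.array([.5513,-.2455])
hsv=cv2.cvtColor(q,cv2.COLOR_RGB2HSV)
k=(d>0)&(C[...,2]>.195)&(C[...,2]<.24)&(hsv[...,0]>14)&(hsv[...,0]<35)&(hsv[...,1]>110)
P=C[k];x=(P[:,:2]-S0)@e;y=(P[:,:2]-S0)@f
for s in(1,-1):
    g=(y*s>.015)&(y*s<.06)&(x>-.06)&(x<.1)
    if g.sum()>5:print(s,g.sum(),np.median(y[g]),np.polyfit(x[g],y[g],1),x[g].min(),x[g].max())
E
```

```text
t 17.63 pos [ 0.4526 -0.26    0.2316] F [-0.6 -0.1 -6.1] shift cm [-0.25 -0.03 -0.04] turn [-0.001 -0.    -0.001]
1 2354 0.03572494691584015 [-0.01413399  0.0355946 ] -0.039504365343903586 0.05699605799097168
-1 1588 -0.031177518582629377 [-0.00542596 -0.03152666] -0.01057100676645656 0.06224047027059038
```

View pics/appr.png

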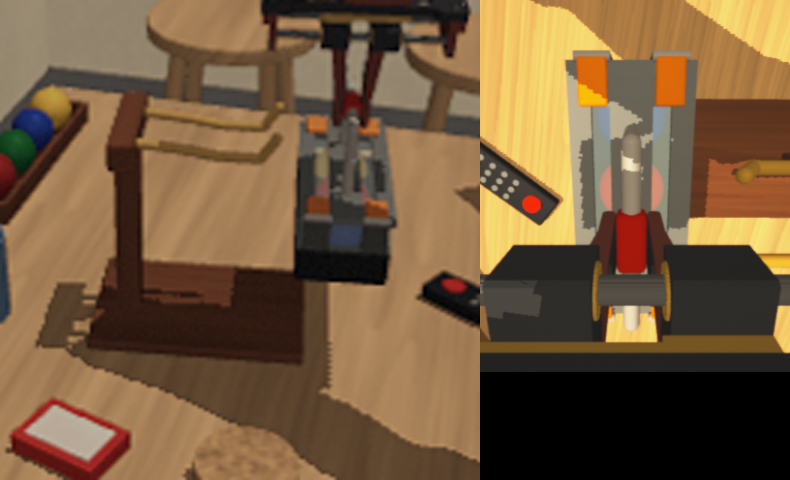

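The side view shows the case hanging level and aligned just in front of the prong tips at (280,108) and (275,145). The wrist view shows a tip at (745,172) level with the grip zone. The y centring is within 2 mm. I'll move in over the tips.

To row units: 10 cm / 100 = 0.1, 9.4 cm / 100 = 0.094.

Request:
apply_moves(series=[[-1, [-0.001, 0.004, 0], [0, 0, 0]], [-1, [-0.001, 0.013, 0], [0, 0, 0]], [-1, [-0.001, 0.028, 0], [0, 0, 0]], [-1, [-0.001, 0.045, 0], [0, 0, 0]], [-1, [-0.001, 0.063, 0], [0, 0, 0]], [-1, [-0.001, 0.08, 0], [0, 0, 0]], [-1, [-0.001, 0.094, 0], [0, 0, 0]], [-1, [-0.001, 0.1, 0], [0, 0, 0]]])

```text
time_s: 18.4
eef_pos: [0.5548, -0.2405, 0.2319]
orientation: [0.0, 0.643, 0.766, 0.001]
ft_force: [-1.1, 0.8, -5.8]
opening: 0.184
gripper_force: 30.0
```

To row units: 2.8 cm / 100 = 0.028, 2.5 cm / 100 = 0.025.

Request:
apply_moves(series=[[-1, [0, 0.001, 0], [0, 0, 0]], [-1, [0, 0.001, 0], [0, 0, 0]], [-1, [0, 0.001, 0.005], [0, 0, 0]], [-1, [0, 0.001, 0.01], [0, 0, 0]], [-1, [0, 0.001, 0.015], [0, 0, 0]], [-1, [0, 0.001, 0.02], [0, 0, 0]], [-1, [0, 0.001, 0.025], [0, 0, 0]], [-1, [0, 0.001, 0.028], [0, 0, 0]]])

```text
time_s: 19.07
eef_pos: [0.5524, -0.243, 0.2031]
orientation: [-0.0, 0.644, 0.765, -0.0]
ft_force: [-0.1, 0.5, -6.4]
opening: 0.178
gripper_force: 30.0
```

```bash
python3 - <<'E'
from h import *
go([.5513,-.2455,.197],99.8)
E
```

```text
t 19.07 pos [ 0.5524 -0.243   0.2031] F [-0.1  0.5 -6.4] shift cm [-0.23 -0.15  0.61] turn [-0.001 -0.    -0.   ]
```

Lowering slowly until the weight is on the prongs.

Request:
apply_moves(series=[[-1, [-0.001, 0, 0.002], [0, 0, 0]], [-1, [-0.001, 0, 0.0035], [0, 0, 0]], [-1, [-0.001, 0, 0.005], [0, 0, 0]], [-1, [-0.001, 0, 0.006], [0, 0, 0]], [-1, [-0.001, 0, 0.0065], [0, 0, 0]], [-1, [-0.001, 0, 0.0065], [0, 0, 0]], [-1, [-0.001, 0, 0.0065], [0, 0, 0]], [-1, [-0.001, 0, 0.0065], [0, 0, 0]]])

```text
time_s: 19.73
eef_pos: [0.5532, -0.2438, 0.1977]
orientation: [0.0, 0.644, 0.765, 0.0]
ft_force: [-0.1, 1.0, -4.8]
opening: 0.177
gripper_force: 30.0
```

To row units: 0.15 cm / 100 = 0.0015, 0.1 cm / 100 = 0.001.

Request:
apply_moves(series=[[-1, [0, 0, 0.0005], [0, 0, 0]], [-1, [0, 0, 0.001], [0, 0, 0]], [-1, [0, 0, 0.0015], [0, 0, 0]], [-1, [0, 0, 0.0015], [0, 0, 0]], [-1, [0, 0, 0.0015], [0, 0, 0]], [-1, [0, 0, 0.0015], [0, 0, 0]], [-1, [0, 0, 0.0015], [0, 0, 0]], [-1, [0, 0, 0.0015], [0, 0, 0]]])

```text
time_s: 20.4
eef_pos: [0.5532, -0.2438, 0.1964]
orientation: [0.0, 0.644, 0.765, 0.0]
ft_force: [-2.1, 0.3, 2.8]
opening: 0.178
gripper_force: 30.0
```

To row units: -0.05 cm / 100 = -0.0005.

Request:
apply_moves(series=[[-1, [0, 0, -0.0005], [0, 0, 0]], [-0.5, [0, 0, -0.0005], [0, 0, 0]], [-0.4, [0, 0, -0.0005], [0, 0, 0]], [-0.3, [0, 0, -0.0005], [0, 0, 0]], [-0.1, [0, 0, -0.0005], [0, 0, 0]], [0.1, [0, 0, -0.0005], [0, 0, 0]], [0.2, [0, 0, -0.0005], [0, 0, 0]], [0.3, [0, 0, -0.0005], [0, 0, 0]]])

```text
time_s: 21.07
eef_pos: [0.5531, -0.2438, 0.1965]
orientation: [0.0, 0.644, 0.765, 0.0]
ft_force: [-1.1, 0.6, 0.7]
opening: 0.615
gripper_force: 0.0
```

Request:
apply_moves(series=[[0.3, [0, 0, 0], [0, 0, 0]], [0.3, [0, 0, 0], [0, 0, 0]], [0.3, [0, 0, 0], [0, 0, 0]], [0.3, [0, 0, 0], [0, 0, 0]], [0.3, [0, 0, 0], [0, 0, 0]], [0.3, [0, 0, 0], [0, 0, 0]], [0.3, [0, 0, 0], [0, 0, 0]], [0.3, [0, 0, 0], [0, 0, 0]]])

```text
time_s: 21.73
eef_pos: [0.5531, -0.2438, 0.1965]
orientation: [0.0, 0.644, 0.765, -0.0]
ft_force: [0.0, 0.3, 0.4]
opening: 0.648
gripper_force: 0.0
```

To row units: -15 cm / 100 = -0.15, -14 cm / 100 = -0.14.

Request:
apply_moves(series=[[0.3, [0, 0, -0.005], [0, 0, 0]], [0.3, [0, 0, -0.015], [0, 0, 0]], [0.3, [0, 0, -0.03], [0, 0, 0]], [0.3, [0, 0, -0.05], [0, 0, 0]], [0.3, [0, 0, -0.08], [0, 0, 0]], [0.3, [0, 0, -0.11], [0, 0, 0]], [0.3, [0, 0, -0.14], [0, 0, 0]], [0.3, [0, 0, -0.15], [0, 0, 0]]])

```text
time_s: 22.4
eef_pos: [0.5545, -0.2437, 0.3524]
orientation: [0.003, 0.644, 0.765, 0.001]
ft_force: [-0.3, 0.7, 0.2]
opening: 0.651
gripper_force: 0.0
```

```bash
python3 - <<'E'
from h import *
def red(n):
    p,d,m,T=grab(n);C=cloud(p,d,m,T);hsv=cv2.cvtColor(p,cv2.COLOR_RGB2HSV).astype(int);H,S,V=hsv[...,0],hsv[...,1],hsv[...,2]
    q=C[((H<5)|(H>174))&(S>170)&(V>80)&(C[...,2]>.19)&(C[...,2]<.25)&(abs(C[...,0]-.55)<.06)&(abs(C[...,1]+.245)<.06)]
    print(n,len(q),np.median(q,0) if len(q) else 0);return p
for i in range(2): a=red('side'); b=red('top'); red('wrist')
A=cv2.resize(a[90:250,220:380,::-1],(400,400),interpolation=cv2.INTER_CUBIC);B=cv2.resize(b[130:260,290:420,::-1],(390,400),interpolation=cv2.INTER_CUBIC)
cv2.imwrite('pics/fin.png',np.hstack([A,B])); s=sensors.read_state();print(s['time_s'],s['eef_pos'],s['opening'],s['ft_force'])
E
```

```text
side 12 [ 0.55169756 -0.22970777  0.22233987]
top 81 [ 0.55272656 -0.24499488  0.22139844]
wrist 462 [ 0.55200608 -0.24151996  0.22098097]
side 13 [ 0.55178361 -0.22957037  0.22181637]
top 77 [ 0.55394648 -0.24509266  0.22156169]
wrist 484 [ 0.55229147 -0.24151088  0.2209184 ]
22.7 [ 0.55235122 -0.24378532  0.34483837] 0.6519613291294353 [-0.58722589 -0.58221605  0.26715879]
```

View pics/fin.png

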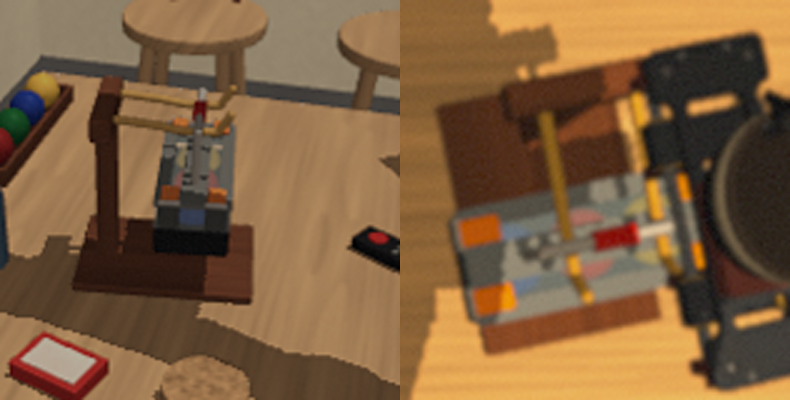

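The case hangs upright across both prongs: red grip at (615,236) in the top crop and (200,108) in the side crop. The gripper is clear, and the cards and coasters are in place. I'll let it settle and hand in.

Request:
apply_moves(series=[[0.3, [0, 0, 0], [0, 0, 0]], [0.3, [0, 0, 0], [0, 0, 0]], [0.3, [0, 0, 0], [0, 0, 0]], [0.3, [0, 0, 0], [0, 0, 0]], [0.3, [0, 0, 0], [0, 0, 0]], [0.3, [0, 0, 0], [0, 0, 0]], [0.3, [0, 0, 0], [0, 0, 0]], [0.3, [0, 0, 0], [0, 0, 0]]])

```text
time_s: 23.37
eef_pos: [0.5531, -0.2438, 0.3465]
orientation: [0.0, 0.644, 0.765, -0.0]
ft_force: [0.0, 0.6, -0.3]
opening: 0.653
gripper_force: 0.0
```

Request:
apply_moves(series=[[0.3, [0, 0, 0], [0, 0, 0]], [0.3, [0, 0, 0], [0, 0, 0]], [0.3, [0, 0, 0], [0, 0, 0]], [0.3, [0, 0, 0], [0, 0, 0]], [0.3, [0, 0, 0], [0, 0, 0]], [0.3, [0, 0, 0], [0, 0, 0]], [0.3, [0, 0, 0], [0, 0, 0]], [0.3, [0, 0, 0], [0, 0, 0]]])

```text
time_s: 24.03
eef_pos: [0.5531, -0.2438, 0.3465]
orientation: [0.0, 0.644, 0.765, -0.0]
ft_force: [-0.7, -0.2, -0.0]
opening: 0.647
gripper_force: 0.0
```

```bash
python3 -c "
from h import *
print(workorder.job_done())"
```

```text
the job is handed in; nothing more can be done
None
```

I shut all four clips in diagonal order (a, c, b, d), hung the case across both prongs, released it, and handed the job in at about 24 s; no verdict came back, and one press (clip c) read 45 N at the wrist, through the fingertips.

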